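# Clamp a rack of milk samples in the shaker

### The job

The rack of milk samples is standing part-way out of the shaker's tray: push it fully home against the back stop. Then crank the hold-down screw until its padded bar meets the vial caps, and snug it up by feel, tight enough to hold the rack for shaking but never so hard that the caps crack. Let go of the crank, and leave the other things on the bench alone.

Things in the scene. Friction and masses are not known exactly. Their poses are not given: they have to be found in the camera images.
- shaker: Bench sample shaker, fixed: blue housing 280 x 190 mm, 45 mm high, with an aluminium tray on it whose top is 60 mm above the bench. Origin: on the bench under the screw's axis; x runs along the tray from the open loading end (x = -126 mm) to the back stop, z up. A channel 55 mm wide between two steel strips 12 mm high (from x = -108 to +132 mm) guides the rack along x.
- back_stop (a point): Foot of the back stop's face, in the middle, on the tray's top: an upright steel plate 64 mm wide, 30 mm high, 120 mm beyond the screw's axis.
- bridge (a point): Middle of the top of the aluminium bridge (34 mm along the tray, 146 mm across, 22 mm thick, top 214 to 218 mm above the bench, set at a different height each time) fixed on two columns 14 mm thick, up to 228 mm high, 57 mm to either side of the channel's middle. The vertical hold-down screw passes through it here.
- rack: White plastic rack 240 x 50 x 42 mm high, 0.5 to 0.8 kg, loose in the tray's channel, drawn out by 5 to 10 cm. It carries five capped vials, 40 mm apart, fixed in it; cap tops 74 mm above its underside. Origin: centre of the underside; x along its length, towards the back stop. Fully home it touches the stop, its origin under the screw's axis. Slides with 2 to 6 N.
- rack_end (a point): Middle of the rack's outer end face (50 x 42 mm, with a yellow label holder), 21 mm above the rack's underside: the place to push.
- crank (a joint): Turn of the screw's crank in rad. It grows clockwise seen from above, which screws the padded bar down by 10 mm a turn; crank and grip go down with it. It starts at 2.0 to 6.4; 0 is fully up. Turned freely it drags with a steady 6.5 N at the grip along its circle; it stays where it is left. Once the bar bears it clamps with about 90 N per rad. In all it takes 1 to 2 turns.
- crank_centre (a point): Point on the vertical axis of the screw, at the height of the middle of the crank's grip; it goes down with the screw.
- crank_grip (a point): Middle of the crank's grip: an upright red cylinder 18 mm thick, 42 mm tall (21 mm above and below this point), spinning freely on its pin 40 mm from the screw's axis. It stands on a flat dark crank arm; the hub at the screw's axis ends 16 mm below the height of this point.
- pad: Hold-down bar under the screw, aluminium with black rubber below, 180 mm along the tray, 30 mm wide; does not turn. Origin: middle of its underside, 3 to 18 mm above the cap tops at the start. Its swivel has up to 4 mm of greasy end play, an unknown part of it free: the bar first only touches the caps (under 8 N) until the play closes, then it clamps, about 70 N per mm of screw travel.
- pad_top (a point): Middle of the bar's metal top, 14 mm above its underside. How tight: each 25 N of clamping adds 1 N to the drag at the grip (when the tool stops, part of the drag goes, but the rise stays). The rack is held well at 60 to 130 N on the caps, that is 2.4 to 5.2 N more at the grip than turning freely, so aim for about 3.8 N more; the caps crack at 200 N.
- reagent: Bystander: round bottle with a blue cap, 72 mm wide, 150 mm high; origin at its foot.
- washbottle: Bystander: white wash bottle with a blue top and spout, 62 mm wide, 180 mm high; origin at its foot.
- sample: Bystander: single capped milk vial, 37 mm wide, 74 mm high; origin at its foot.
- basket: Bystander: white wire basket of vials, 240 x 150 mm, 77 mm high; origin at its foot.
Mind the look-alikes: they are no part of the job. Leave any purple look-alike of the rack alone.

How it is judged (in metres and radians):
On the way, in this order (a step that is already met when the one before it is completed fails the run):
1. the rack is fully home against the back stop (x of rack in the frame of shaker between -0.004 and 0.006 m and y of rack in the frame of shaker between -0.005 and 0.005 m and z of rack in the frame of shaker between 0.057 and 0.063 m), for 0.2 s.
2. the padded bar holds the home rack with 60 to 130 N (all of step 1 and contact force between pad and rack between 60 and 130 N), for 0.2 s.
At the end, for the whole second after the job is handed in: The rack lies in the channel within 4 mm of home against the back stop, the padded bar presses its caps with 60 to 130 N, and crank and rack are at rest (all of step 2 and velocity of joint crank between -0.05 and 0.05 rad/s and linear speed of rack below 0.01 m/s); the robot touches nothing.
It fails at once if the caps are crushed: the padded bar presses the rack with more than 200 N (contact force between pad and rack above 200 N).
It fails at once if the rack is tipped or lifted out of the tray (angle between rack's own z axis and vertical above 0.2 rad or z of rack in the frame of shaker above 0.08 m).
It fails at once if a bystander is shifted by more than 30 mm or tipped (distance of any of reagent, washbottle, sample, basket from where it was at the start of the episode above 0.03 m or angle between any of reagent, washbottle, sample, basket's own z axis and vertical above 0.3 rad).
It also fails if it takes over 72 s, if anything falls off the work surface, if the arm or the gripper's body presses on something with over 40 N, if the wrist force passes 120 N, or if a joint passes its speed limit or range.

### The arm

A 7-joint arm with a two-finger parallel gripper is mounted at the origin on the work surface. World frame = base frame: x ahead of the robot, y to its left, z up, the work surface at z = 0. Lengths are in mm, angles in rad, forces in N, time in s.
With the tool pointing down it reaches from about 400 to 875 mm from the base axis. Payload 4.4 kg.
Tool frame: the origin (TCP) lies midway between the tips of the shut fingers; the grasp point (between the pads) lies ctrl.grip_depth behind it (ctrl.grip_depth is the distance from the TCP to the grasp point, in mm); z points along the fingers, y is the line along which they close (so a half turn about z gives the same grasp; the last joint's range is limited). The gripper opens to 85 mm and grips with 20 to 120 N. Pads are 22 mm wide; open, the fingers measure 114 mm over their backs; the gripper's body (76 mm by 85 mm) begins 54 mm behind the grasp point. The pads swing forward as they close: fully open they stand 13 mm farther back than shut.
Start: joints at [1.15, 0.628, 0.038, 1.517, -0.027, 0.996, -0.02], TCP at [225.841, -609.52, 206.113] pointing down, gripper open.
Joint ranges: [-3.06, 3.06], [-0.37, 2.12], [-1.25, 1.32], [0.18, 2.47], [-1.1, 4.24], [0.23, 1.98], [-2.94, 2.94]. Speed limits (rad/s): [2.57, 2.57, 3.14, 3.14, 3.14, 3.14, 3.14].

### API

Orientations are given as [roll, pitch, yaw] about the fixed x, y, z axes, in that order (R = Rz(yaw) Ry(pitch) Rx(roll)).
In Python, from cell import ctrl gives the robot as it stands.
- The arm moves only by the tool carry_out, never from a script. Its argument "deltas" is one flat list of numbers, 7 for each row, row after row: the turn, a rotation vector about the tool's x, y, z in degrees, then the shift along the tool's x, y, z in m, then the closure, from -1 (fully open) to 1 (shut). In form: [wx, wy, wz, dx, dy, dz, claw, wx, wy, wz, dx, dy, dz, claw, ...]. A call has 1 to 12 rows; each row shifts and turns the commanded pose from where the row before left it, along the tool's axes as they then stand; what a row does not reach is not made up. A row lasts 1/8 s, in which the tool goes at most 62.5 mm and 10.7 degrees, less where a joint would pass 70% of its speed; a pose out of reach is approached as far as the arm can. A call with a gripper value outside its range is refused whole. The fingers move at their own pace and stop on an object; the grip force is fixed at half the most. Time passes only in rows, so rows that do not move let the fingers close. It gives the time, the measured TCP pose, the force, the opening and the grip force at its end, in the units of the state.
- ctrl.read_state(): the state, without advancing time (a new reading comes with each control period).
- ctrl.get_image(name): name is "scene" or "top"; returns the picture (400x640x3 uint8, red, green, blue); there is no depth.
- ctrl.calibration(name): a dict with "mtx" (3x3 intrinsics, pixels), "R" (3x3) and "t" (3): a world point X has camera coordinates R X + t. Camera axes: x right, y down, z forward; pixel columns grow to the right and rows downward; lengths in mm; the calibration is good to about 2 mm. A picture is of the moment at which its call begins. calibration takes no time and is no camera call.
- ctrl.finish_job(): hands the job in; it is judged then, once.
The state is a dict: "clock": time; "qpos": joint angles; "qd": joint speeds; "tau": joint torques, N m; "eef_pos": TCP position; "tool_rot": TCP orientation; "force": force on the tool from outside, world axes, zero at the start; "torque": the same for the moment, N m; "width": finger opening in mm; "gripper_force": force on a finger pad.
Only numpy, scipy, OpenCV 4.12 (cv2) and the standard library are available. Lean on these libraries where they do the work, as an engineer would, in place of code of your own. Each camera call takes 0.05 s, during which the arm holds its last target. There are 200 camera calls.

## Working session

There is one attempt and no reset: what is moved stays moved. The work goes in short steps, Python scripts to look and compute and a tool call to move; the robot and the scene stay as the last step left them, time stands still between calls to the robot, and variables do not carry over. Pictures are saved under pics/ and viewed, at most 10 in all, crops included, and the job is handed in when it is done.

Besides the shell and the picture viewer there is one more tool, called after "Call:" as name(argument=value, ...) on one line, values as JSON. carry_out: Moves the arm, as the interface text tells. Its arguments: {"type":"object","properties":{"deltas":{"type":"array"}},"required":["deltas"]}

```bash
mkdir -p pics; python3 - <<'E'
from cell import ctrl
import cv2
for n in("scene","top"):
    cv2.imwrite(f"pics/{n}0.png",ctrl.get_image(n)[:,:,::-1])
    c=ctrl.calibration(n);print(n,c)
print(ctrl.read_state(),ctrl.grip_depth)
E
```

```text
scene {'mtx': array([[412.41945193,   0.        , 326.30271602],
       [  0.        , 412.41945193, 200.53698697],
       [  0.        ,   0.        ,   1.        ]]), 'R': array([[ 0.72283653,  0.69099995,  0.00513975],
       [ 0.59207359, -0.61548285, -0.52022085],
       [-0.35630915,  0.37907774, -0.85401631]]), 't': array([-314.07604868, -166.16930251, 1426.05448306])}
top {'mtx': array([[378.14475867,   0.        , 320.9746132 ],
       [  0.        , 378.14475867, 200.22255148],
       [  0.        ,   0.        ,   1.        ]]), 'R': array([[-1.81016828e-02, -9.99835987e-01, -5.73721981e-04],
       [-9.96107772e-01,  1.80836871e-02, -8.62686897e-02],
       [ 8.62649155e-02, -9.90119531e-04, -9.96271742e-01]]), 't': array([ -13.64283658,  489.74497747, 1336.71329108])}
{'clock': 0.1, 'qpos': array([ 1.15019076,  0.62923107,  0.03841437,  1.51828422, -0.02701043,
        0.996317  , -0.01999401]), 'qd': array([ 0.00199386, -0.00108402,  0.00039723, -0.0030832 , -0.00069747,
        0.0003679 , -0.00059265]), 'tau': array([ 3.12831595e-03, -5.64536726e+01,  1.23024948e+00, -1.93975604e+01,
        1.12812436e-02,  5.35844461e-03, -8.01784580e-06]), 'eef_pos': array([ 225.64902068, -608.91782441,  205.28996947]), 'tool_rot': array([-3.13986963e+00, -9.90201829e-06,  3.54830089e-01]), 'force': array([ 0.44492471,  1.00807892, -0.36067963]), 'torque': array([ 0.04810305, -0.05850859, -0.00909227]), 'gripper_force': 0.0, 'width': 85.6774628736654} 18.700000000000003
```

View pics/scene0.png

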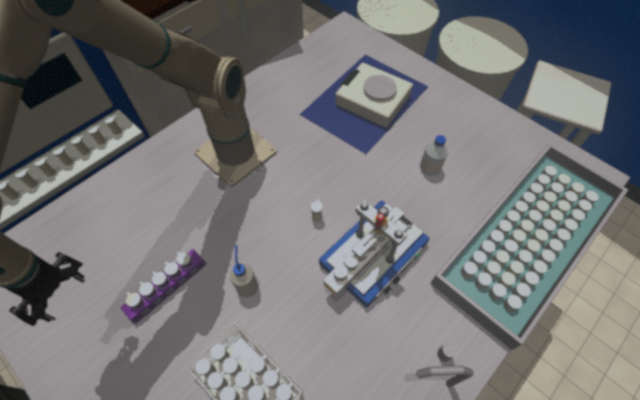

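View pics/top0.png

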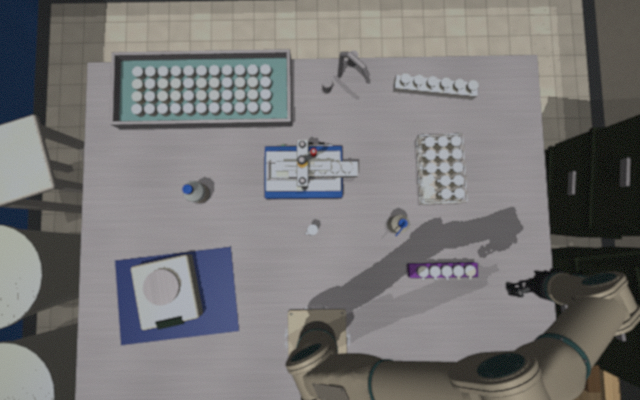

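The top view shows three rack-like things: a white one in the blue shaker (~(325,168)), a white one on the bench (437,85) and a purple one (443,270). The one in the shaker's channel under the bridge fits the description. I'll confirm it in an enlarged crop.

```bash
python3 - <<'E'
import cv2
a=cv2.imread("pics/top0.png")[130:210,255:370]; cv2.imwrite("pics/topc.png",cv2.resize(a,None,fx=6.9,fy=6.9,interpolation=cv2.INTER_CUBIC)[:552])
a=cv2.imread("pics/scene0.png")[190:305,310:440]; cv2.imwrite("pics/scc.png",cv2.resize(a,None,fx=5,fy=5,interpolation=cv2.INTER_CUBIC))
E
```

```text
(no output)
```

View pics/topc.png

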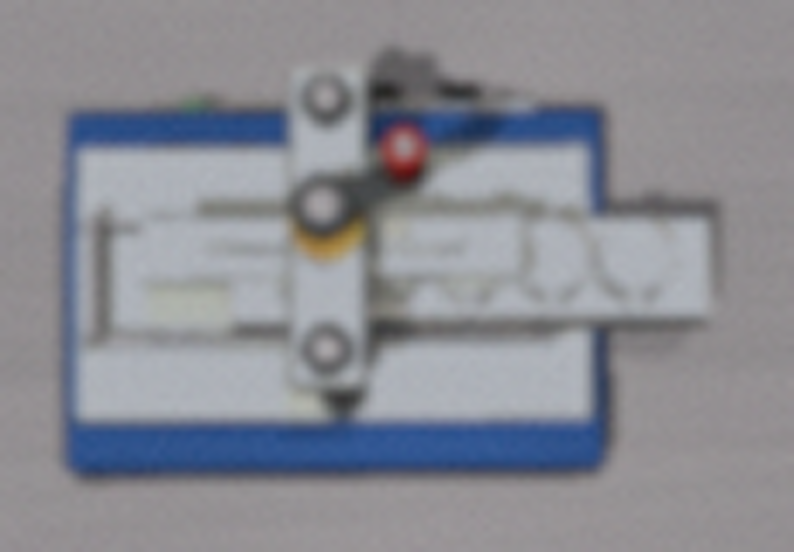

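View pics/scc.png

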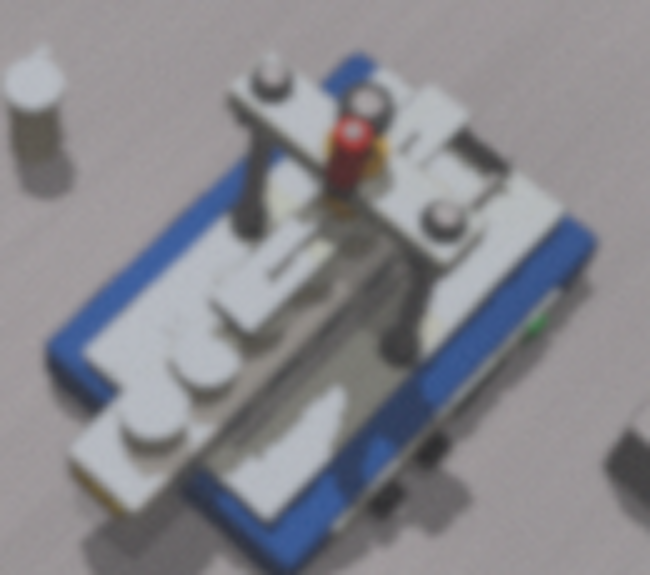

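The crops confirm it: the rack stands in the shaker's channel under the bridge, with its outer end at topc (715,262) and the yellow label at scc (100,490). The red grip is at topc (405,142) / scc (352,130). Next I'll triangulate.

```bash
cat >h.py <<'E'
from cell import ctrl
import numpy as np, cv2
C={n:ctrl.calibration(n) for n in("scene","top")}
def P(n): c=C[n]; return c["mtx"]@np.c_[c["R"],c["t"]]
def tri(top,sc):
    X=cv2.triangulatePoints(P("top"),P("scene"),np.float64(top).reshape(2,1),np.float64(sc).reshape(2,1)); return (X[:3]/X[3]).ravel()
def atz(n,p,z):
    c=C[n]; d=c["R"].T@np.linalg.inv(c["mtx"])@[*p,1]; o=-c["R"].T@c["t"]; return o+d*(z-o[2])/d[2]
def proj(n,X): q=P(n)@[*X,1]; return q[:2]/q[2]
T=lambda u,v:(255+u/6.9,130+v/6.9)
S=lambda u,v:(310+u/5,190+v/5)
E
python3 - <<'E'
from h import *
np.set_printoptions(precision=1,suppress=True)
for n,a,b in[("colR",(326,98),(445,215)),("colL",(326,348),(271,75)),("hub",(324,203),(369,98)),("griptop",(404,142),(352,130))]:
    print(n,tri(T(*a),S(*b)))
print("caps z228",atz("top",T(326,98),228),atz("top",T(326,348),228),atz("scene",S(445,215),228),atz("scene",S(271,75),228))
print("housing z45",[atz("top",T(*p),45) for p in((72,112),(604,108),(604,468),(72,470))])
print("housing sc",[atz("scene",S(*p),45) for p in((50,350),(285,560),(590,240))])
print("rack end z102",[atz("top",T(*p),102) for p in((715,205),(715,320))],[atz("scene",S(*p),102) for p in((70,455),(128,512))])
E
```

```text
colR [647.6  33.3 224.3]
colL [533.9  34.2 225.6]
hub [591.   33.  271.8]
griptop [607.4  -3.7 308.1]
caps z228 [645.8  32.3 228. ] [533.2  33.8 228. ] [649.   32.2 228. ] [534.9  33.4 228. ]
housing z45 [array([684.5, 172.4,  45. ]), array([ 681.6, -103. ,   45. ]), array([494.5, -98.7,  45. ]), array([498.4, 173.4,  45. ])]
housing sc [array([503.3, -98.2,  45. ]), array([679.1, -97.9,  45. ]), array([683.3, 170.8,  45. ])]
rack end z102 [array([ 618.6, -153.2,  102. ]), array([ 561.3, -151.7,  102. ])] [array([ 569.3, -150.5,  102. ]), array([ 612.2, -152. ,  102. ])]
```

Call:
carry_out(deltas=[0, 0, 10.5, 0, 0, -0.06, 1, 0, 0, 10.5, 0, 0, -0.06, 1, 0, 0, 0, 0.0365, -0.0394, 0, 1, 0, 0, 0, 0.0365, -0.0394, 0, 1, 0, 0, 0, 0.0365, -0.0394, 0, 1, 0, 0, 0, 0.0365, -0.0394, 0, 1, 0, 0, 0, 0.0365, -0.0394, 0, 1, 0, 0, 0, 0.0365, -0.0394, 0, 1, 0, 0, 0, 0.0365, -0.0394, 0, 1, 0, 0, 0, 0.0365, -0.0394, 0, 1, 0, 0, 0, 0.0365, -0.0394, 0, 1, 0, 0, 0, 0.0365, -0.0394, 0, 1])

```text
clock: 1.6
eef_pos: [596.2, -218.4, 325.7]
tool_rot: [-3.142, 0.001, -0.012]
force: [1.3, -0.2, -0.4]
width: 0.1
gripper_force: 0.0
```

Call:
carry_out(deltas=[0, 0, 0, -0.006, 0, 0.05, 1, 0, 0, 0, 0, 0, 0.05, 1, 0, 0, 0, 0, 0, 0.05, 1, 8.3, 0, 0, 0, 0, 0, 1, 8.3, 0, 0, 0, 0, 0, 1, 8.4, 0, 0, 0, 0, 0, 1, 0, 0, 0, 0, 0.0211, 0.0453, 1, 0, 0, 0, 0, 0.0211, 0.0453, 1, 0, 0, 0, 0, 0, 0, 1])

```text
clock: 2.72
eef_pos: [586.0, -218.3, 72.2]
tool_rot: [-2.701, 0.008, -0.012]
force: [-0.4, -0.8, 0.1]
width: -0.1
gripper_force: 0.0
```

```bash
python3 - <<'E'
from h import *
a=ctrl.get_image("scene")[150:320,260:460]; cv2.imwrite("pics/s1.png",cv2.resize(a,None,fx=3.5,fy=3.5,interpolation=cv2.INTER_CUBIC)[:,:,::-1])
print(ctrl.read_state()["force"])
E
```

```text
[1.0396095  0.19004697 0.17896095]
```

View pics/s1.png

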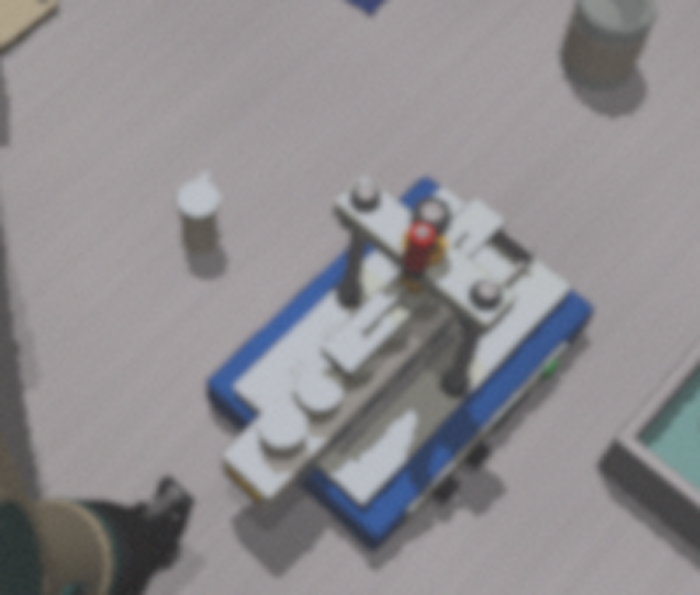

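The picture shows the shut fingers at about (175,500), low and in line with the rack's yellow end at (245,480). I'll push now.

Call:
carry_out(deltas=[0, 0, 0, 0.004, -0.0181, 0.0085, 1, 0, 0, 0, 0, -0.0181, 0.0085, 1, 0, 0, 0, 0, -0.009, 0.0043, 1, 0, 0, 0, 0, -0.009, 0.0043, 1, 0, 0, 0, 0, -0.009, 0.0043, 1, 0, 0, 0, 0, -0.009, 0.0043, 1, 0, 0, 0, 0, -0.009, 0.0043, 1, 0, 0, 0, 0, -0.009, 0.0043, 1])

```text
clock: 3.78
eef_pos: [595.7, -123.6, 75.6]
tool_rot: [-2.711, -0.003, -0.015]
force: [0.8, -6.9, 4.6]
width: 0.2
gripper_force: 3.2
```

Call:
carry_out(deltas=[0, 0, 0, -0.003, -0.0045, 0.0021, 1, 0, 0, 0, 0, -0.0045, 0.0021, 1, 0, 0, 0, 0, -0.0045, 0.0021, 1, 0, 0, 0, 0, -0.0027, 0.0013, 1, 0, 0, 0, 0, -0.0027, 0.0013, 1])

```text
clock: 4.4
eef_pos: [592.7, -102.2, 75.6]
tool_rot: [-2.71, -0.002, -0.015]
force: [-0.2, -7.7, 3.9]
width: -0.2
gripper_force: 3.4
```

Call:
carry_out(deltas=[0, 0, 0, 0, -0.0027, 0.0013, 1])

```text
clock: 4.53
eef_pos: [592.8, -99.3, 75.6]
tool_rot: [-2.71, -0.003, -0.015]
force: [-0.6, -6.8, 4.9]
width: -0.1
gripper_force: 3.5
```

Call:
carry_out(deltas=[0, 0, 0, 0, -0.0027, 0.0013, 1])

```text
clock: 4.65
eef_pos: [592.9, -96.4, 75.6]
tool_rot: [-2.71, -0.003, -0.015]
force: [-0.2, -7.2, 5.3]
width: -0.0
gripper_force: 3.6
```

Call:
carry_out(deltas=[0, 0, 0, 0, -0.0027, 0.0013, 1])

```text
clock: 4.78
eef_pos: [593.0, -93.5, 75.6]
tool_rot: [-2.71, -0.003, -0.015]
force: [0.4, -7.1, 5.2]
width: -0.2
gripper_force: 3.6
```

Call:
carry_out(deltas=[0, 0, 0, 0, -0.0018, 0.0009, 1])

```text
clock: 4.9
eef_pos: [593.0, -91.3, 75.6]
tool_rot: [-2.71, -0.003, -0.015]
force: [-0.6, -8.0, 5.8]
width: -0.1
gripper_force: 3.8
```

Call:
carry_out(deltas=[0, 0, 0, 0, -0.0018, 0.0009, 1])

```text
clock: 5.03
eef_pos: [593.1, -89.7, 75.6]
tool_rot: [-2.71, -0.003, -0.015]
force: [0.2, -8.5, 5.9]
width: 0.0
gripper_force: 3.9
```

Call:
carry_out(deltas=[0, 0, 0, 0, -0.0018, 0.0009, 1])

```text
clock: 5.15
eef_pos: [593.2, -87.8, 75.6]
tool_rot: [-2.71, -0.003, -0.015]
force: [0.0, -7.4, 5.7]
width: 0.5
gripper_force: 3.9
```

Call:
carry_out(deltas=[0, 0, 0, 0, -0.0018, 0.0009, 1])

```text
clock: 5.28
eef_pos: [593.3, -85.8, 75.6]
tool_rot: [-2.71, -0.003, -0.015]
force: [1.2, -8.5, 6.2]
width: 0.1
gripper_force: 4.0
```

Call:
carry_out(deltas=[0, 0, 0, 0, -0.0018, 0.0009, 1])

```text
clock: 5.4
eef_pos: [593.4, -83.9, 75.6]
tool_rot: [-2.71, -0.003, -0.015]
force: [0.3, -8.1, 7.0]
width: -0.0
gripper_force: 4.1
```

```bash
python3 - <<'E'
from h import *
a=ctrl.get_image("top")[130:210,255:370];b=ctrl.get_image("scene")[190:305,310:440]
a=cv2.resize(a,None,fx=5,fy=5,interpolation=cv2.INTER_CUBIC)
b=cv2.resize(b,(452,400),interpolation=cv2.INTER_CUBIC)
a=cv2.resize(ctrl.get_image("top")[130:210,255:370],None,fx=5,fy=5,interpolation=cv2.INTER_CUBIC)
cv2.imwrite("pics/s2.png",np.hstack([a[:,230:575],b])[:,:,::-1])
E
```

```text
(no output)
```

View pics/s2.png

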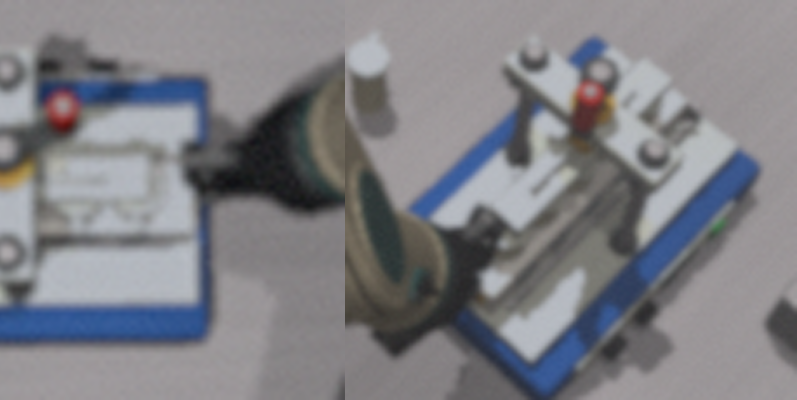

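```bash
python3 - <<'E'
from h import *
np.set_printoptions(precision=1,suppress=True)
f=lambda p:((p[0]-255)*5-230,(p[1]-130)*5)
for X in [(593,-84,76),(593,-96,102),(593,-120,150),(565,-86.5,102),(615,-86.5,102),(590,-86.5,134)]: print(X,np.round(f(proj("top",X))))
g=lambda p:((p[0]-310)*452/130+345,(p[1]-190)*400/115)
for X in [(593,-84,76),(565,-86.5,102),(615,-86.5,102),(565,-86.5,60),(615,-86.5,60)]: print(X,np.round(g(proj("scene",X))))
s=ctrl.read_state();print(s["eef_pos"],s["force"],s["torque"])
E
```

```text
(593, -84, 76) [186. 194.]
(593, -96, 102) [205. 187.]
(593, -120, 150) [246. 174.]
(565, -86.5, 102) [192. 228.]
(615, -86.5, 102) [190. 156.]
(590, -86.5, 134) [193. 184.]
(593, -84, 76) [475. 290.]
(565, -86.5, 102) [447. 255.]
(615, -86.5, 102) [496. 298.]
(565, -86.5, 60) [446. 276.]
(615, -86.5, 60) [492. 318.]
[593.4 -83.4  75.6] [ 0.  -7.7  6.1] [-1.3 -0.1 -0.1]
```

```bash
python3 - <<'E'
from h import *
np.set_printoptions(precision=1,suppress=True)
T2=lambda u,v:(255+(u+230)/5,130+v/5)
S2=lambda u,v:(310+(u-345)*130/452,190+v*115/400)
print(tri(T2(192,160),S2(485,225)),tri(T2(205,160),S2(485,235)))
b=ctrl.get_image("scene")[225:295,325:395];a=ctrl.get_image("top")[140:190,310:370]
cv2.imwrite("pics/s3.png",np.hstack([cv2.resize(a,(480,400),interpolation=2)[:,:380],cv2.resize(b,(400,400),interpolation=2)])[:,:,::-1])
E
```

```text
[593.7 -82.6 198.2] [596.3 -88.9 194.7]
```

View pics/s3.png

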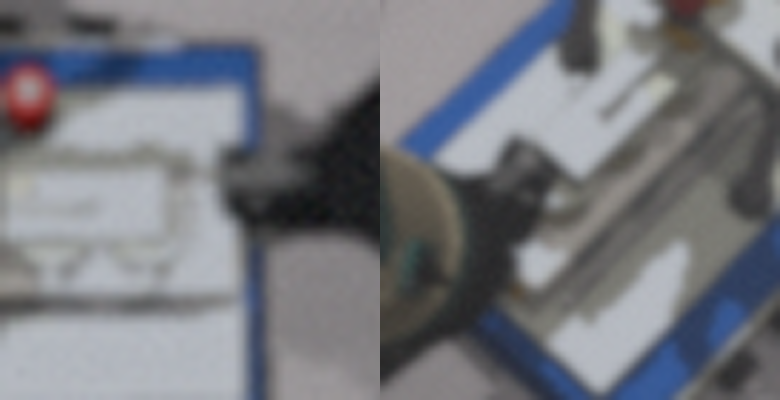

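```bash
python3 - <<'E'
from h import *
np.set_printoptions(precision=1,suppress=True)
S3=lambda u,v:(325+(u-380)*.175,225+v*.175)
for p in[(525,295),(530,288),(515,280)]: print(atz("scene",S3(*p),102))
T3=lambda u,v:(310+u/8,140+v/8)
for p in[(240,300),(245,300)]:print(atz("top",T3(*p),102))
E
```

```text
[611.1 -93.8 102. ]
[610.5 -89.6 102. ]
[602.9 -91.5 102. ]
[558.6 -88.4 102. ]
[558.6 -90.5 102. ]
```

Call:
carry_out(deltas=[0, 0, 0, 0, -0.0018, 0.0009, 1])

```text
clock: 5.78
eef_pos: [593.4, -82.0, 75.4]
tool_rot: [-2.71, -0.003, -0.016]
force: [-0.3, -7.6, 5.7]
width: -0.0
gripper_force: 3.9
```

Call:
carry_out(deltas=[0, 0, 0, 0, -0.0018, 0.0009, 1])

```text
clock: 5.9
eef_pos: [593.4, -80.2, 75.3]
tool_rot: [-2.711, -0.003, -0.015]
force: [-0.8, -12.3, 8.6]
width: 0.0
gripper_force: 5.9
```

Call:
carry_out(deltas=[0, 0, 0, 0, -0.0018, 0.0009, 1])

```text
clock: 6.02
eef_pos: [593.5, -80.2, 75.3]
tool_rot: [-2.713, -0.004, -0.016]
force: [-1.6, -14.6, 10.7]
width: -0.2
gripper_force: 7.1
```

Call:
carry_out(deltas=[0, 0, 0, 0, -0.0018, 0.0009, 1, 0, 0, 0, 0, 0, 0, 1, 0, 0, 0, 0, 0, 0, 1])

```text
clock: 6.4
eef_pos: [593.5, -80.2, 75.3]
tool_rot: [-2.715, -0.004, -0.018]
force: [-1.7, -15.3, 10.8]
width: -0.1
gripper_force: 7.6
```

Call:
carry_out(deltas=[0, 0, 0, 0, 0.0181, -0.0085, 1, 0, 0, 0, 0, 0.0181, -0.0085, 1, 0, 0, 0, 0, 0.0272, -0.0128, 1, -8.3, 0, 0, 0, 0, 0, 1, -8.3, 0, 0, 0, 0, 0, 1, -8.4, 0, 0, 0, 0, 0, 1, 0, 0, 0, 0, 0, -0.06, 1, 0, 0, 0, 0, 0, -0.06, -1, 0, 0, 0, 0, 0, -0.06, -1, 0, 0, 0, 0, 0, -0.06, -1, 0, 0, 0, 0, 0, -0.02, -1, 0, 0, 0, 0, 0, 0, -1])

```text
clock: 7.9
eef_pos: [591.9, -142.2, 336.2]
tool_rot: [3.142, -0.002, -0.012]
force: [-0.2, 0.1, -0.7]
width: 85.3
gripper_force: 0.0
```

```bash
python3 - <<'E'
from h import *
a=ctrl.get_image("top")[130:210,255:370]; cv2.imwrite("pics/s4.png",cv2.resize(a,None,fx=6.9,fy=6.9,interpolation=2)[:,:,::-1])
print(ctrl.read_state()["eef_pos"],ctrl.read_state()["tool_rot"])
E
```

```text
[ 590.96663102 -141.89602637  334.38569589] [-3.14102967e+00  1.07425830e-03 -1.16655858e-02]
```

View pics/s4.png

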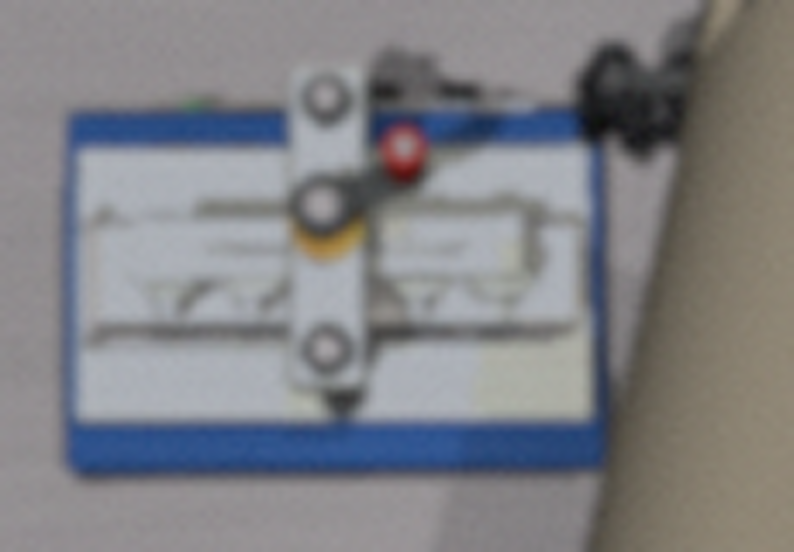

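The rack's outer end is now at (580,270), which is y≈-86, so it is home. Next is the crank.

Call:
carry_out(deltas=[0, 0, 0, 0.0047, -0.0462, 0, -1, 0, 0, 0, 0.0047, -0.0462, 0, -1, 0, 0, 0, 0.0046, -0.0461, 0, -1, 0, 0, 0, 0, 0, 0, -1, 0, 0, 0, 0, 0, 0, -1])

```text
clock: 8.57
eef_pos: [606.0, -4.3, 333.0]
tool_rot: [3.141, 0.004, -0.012]
force: [-0.6, -0.2, -0.2]
width: 85.1
gripper_force: 0.0
```

Down 56 mm, then close.

Call:
carry_out(deltas=[0, 0, 0, 0.001, 0, 0.03, -1, 0, 0, 0, 0, 0, 0.026, -1, 0, 0, 0, 0, 0, 0, -1])

```text
clock: 8.95
eef_pos: [605.9, -5.5, 276.5]
tool_rot: [3.141, 0.006, -0.014]
force: [-0.5, -1.0, 0.4]
width: 85.8
gripper_force: 0.0
```

Call:
carry_out(deltas=[0, 0, 0, 0, 0, 0, 1, 0, 0, 0, 0, 0, 0, 1, 0, 0, 0, 0, 0, 0, 1, 0, 0, 0, 0, 0, 0, 1, 0, 0, 0, 0, 0, 0, 1, 0, 0, 0, 0, 0, 0, 1])

```text
clock: 9.7
eef_pos: [608.5, -3.3, 279.6]
tool_rot: [-3.141, -0.001, -0.011]
force: [0.4, 1.4, 4.0]
width: -0.1
gripper_force: 1.9
```

The fingers shut on nothing, so I'll look.

```bash
python3 - <<'E'
from h import *
np.set_printoptions(precision=1,suppress=True)
b=ctrl.get_image("scene")[170:270,340:440];a=ctrl.get_image("top")[120:180,280:340]
cv2.imwrite("pics/s5.png",np.hstack([cv2.resize(a,(400,400),interpolation=2),cv2.resize(b,(400,400),interpolation=2)])[:,:,::-1])
s=ctrl.read_state();print(s["eef_pos"],s["width"],s["force"])
f=lambda X:(np.round((proj("top",X)-[280,120])/.15),np.round((proj("scene",X)-[340,170])*4+[400,0]))
for X in [(608,-3.5,279),(607,-3.7,308),(607,-3.7,266),(591,33,272)]:print(f(X))
E
```

```text
[608.4  -3.3 279.6] 0.11562175982812088 [1.  1.  5.2]
(array([225., 217.]), array([557., 209.]))
(array([224., 205.]), array([561., 184.]))
(array([226., 226.]), array([553., 218.]))
(array([143., 260.]), array([573., 158.]))
```

View pics/s5.png

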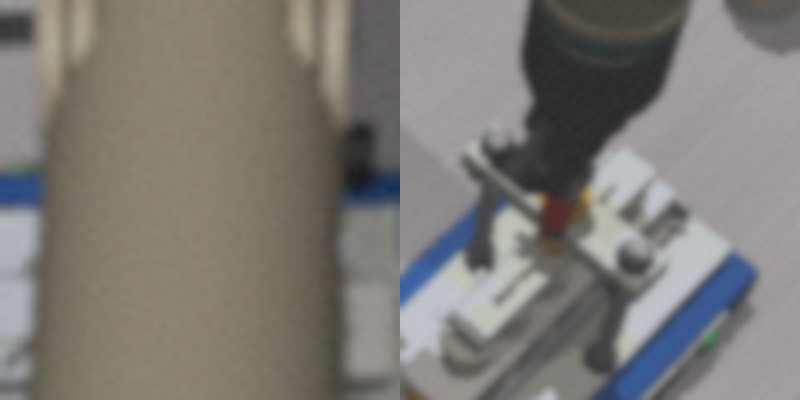

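```bash
cat >>h.py <<'E'
def red(img,bgr=False):
    if not bgr: img=img[:,:,::-1]
    h=cv2.cvtColor(np.ascontiguousarray(img),cv2.COLOR_BGR2HSV)
    m=(((h[...,0]<8)|(h[...,0]>172))&(h[...,1]>110)&(h[...,2]>50)).astype(np.uint8)
    n,l,s,c=cv2.connectedComponentsWithStats(m)
    return [(s[i].tolist(),np.round(c[i],1).tolist()) for i in range(1,n) if s[i][4]>4 and 250<c[i][0]<450 and 100<c[i][1]<280]
E
python3 - <<'E'
from h import *
print(red(cv2.imread("pics/scene0.png"),1),red(cv2.imread("pics/top0.png"),1))
print(red(ctrl.get_image("scene")),red(ctrl.get_image("top")))
s=ctrl.get_image("scene")[205:236,366:396]
g=lambda a:"\n".join("".join("R" if int(r)-max(int(b),int(gg))>45 else ("#" if int(r)+gg+b<180 else ("+" if int(r)+gg+b<360 else ".")) for r,gg,b in row) for row in a)
A=g(s).split("\n");B=g(cv2.imread("pics/scene0.png")[205:236,366:396,::-1]).split("\n")
print("\n".join(x+"  "+y for x,y in zip(B,A)))
E
```

```text
[([377, 215, 8, 8, 32], [380.1, 218.6])] [([311, 151, 5, 5, 16], [312.9, 153.4])]
[([377, 220, 6, 6, 24], [378.8, 222.9])] []
###+++++###########+###+++++++  ######++################+###++
###+##++###########++###++++++  ##+##+++################+##+++
###+###+#############+###++++#  ++++++++###############+##+++#
+#######+#############+####+##  ##++++++##############+##+####
##+######+######+++###+#######  #++++++##############+##++####
#+########+####+++++###+######  #+++++###############+#++#####
##########+#####+++####++#####  +++++###+############+#+######
##########+############+######  ++++#####+###########+#+######
##########+##R######+##+######  ++++################++#+######
##########+#RR##R#+++##+######  #++################++#########
+#########+RR###RR+++#+#######  ##++#############++++#+#######
#+#######+#RR#+#RRR+##+###++##  ###+#############+++##+#######
##+######+#RRR##RRR##+###+++##  ####++++#########++##+###+++##
###++###+##RRRRRRR###+##++++##  +########++#####+++##+##+++###
####++##+##+RRRRRR+##++++#+###  ++####++##++####+++##+++++####
######+++##++RRRR++###++++###
[... 339 characters left out ...]
##+#####+
######+##+####++######+#######  ######+##++####++######+######
######+##++##+++######+#######  #######+#+####++######+#######
######+##+###+++#####++#######  ###++++##+####++######+#######
#####+###+++++++####++########  ##+######++##+++####++########
####+####+++++++###+#########+  ##++#####+++++++###++#########
###++####++++++++##++#######+#  ###+#####++++++++###+#######+#
#+++######++++++++###+#####+##  ##+#######++++++++###+######+#
#+++######+++++++++###+####+##  ##+########++++++++###+####+##
###++#############+####+###+##  ###+##############++###+###+#+
#####++#############+###+##+##  #####++#################+##+#+<stdin>:5: RuntimeWarning: overflow encountered in scalar add
```

The evidence fits fingers about 28 mm shorter along the tool than the reported TCP. Closing pressed on something at reading 280 while the grip top is at ≈308, and the push ended with the TCP 6 mm "inside" the rack. I'll reopen, go lower while watching the force, and close again.

Call:
carry_out(deltas=[0, 0, 0, 0, 0, -0.005, -1, 0, 0, 0, 0, 0, 0, -1, 0, 0, 0, 0, 0, 0, -1, 0, 0, 0, 0, 0, 0, -1, 0, 0, 0, 0, 0, 0, -1, 0, 0, 0, 0, 0, 0, -1])

```text
clock: 10.7
eef_pos: [608.0, -3.7, 284.0]
tool_rot: [3.142, 0.0, -0.012]
force: [-0.3, 0.3, -0.4]
width: 85.4
gripper_force: 0.0
```

Call:
carry_out(deltas=[0, 0, 0, 0, 0, 0.01, -1, 0, 0, 0, 0, 0, 0.01, -1, 0, 0, 0, 0, 0, 0.01, -1, 0, 0, 0, 0, 0, 0, -1, 0, 0, 0, 0, 0, 0, -1])

```text
clock: 11.32
eef_pos: [608.2, -3.7, 254.1]
tool_rot: [3.142, -0.0, -0.012]
force: [-0.6, 0.1, -0.5]
width: 85.4
gripper_force: 0.0
```

Call:
carry_out(deltas=[0, 0, 0, 0, 0, 0, 1, 0, 0, 0, 0, 0, 0, 1, 0, 0, 0, 0, 0, 0, 1, 0, 0, 0, 0, 0, 0, 1, 0, 0, 0, 0, 0, 0, 1, 0, 0, 0, 0, 0, 0, 1])

```text
clock: 12.08
eef_pos: [608.1, -3.0, 254.4]
tool_rot: [-3.141, -0.0, -0.011]
force: [-1.1, 2.2, 3.8]
width: 16.2
gripper_force: 58.5
```

Gripped: width 16, force 58 N. Next I'll compute the circle steps.

```bash
cat >>h.py <<'E'
CEN=np.array([591,33.5])
def steps(a0,n,st=15,r=40.3,yaw=-.0115):
    c,s=np.cos(yaw),np.sin(yaw); k=np.radians(a0-st*np.arange(n+1)); p=r*np.c_[np.cos(k),np.sin(k)]
    d=np.diff(p,axis=0); return np.c_[d@[c,s],d@[s,-c]].round(1)
def tang(s):
    p=s["eef_pos"][:2]-CEN; a=np.arctan2(p[1],p[0]); t=np.array([np.sin(a),-np.cos(a)]); f=s["force"][:2]
    print("ang %.1f r %.1f drag %.2f rad %.2f Fz %.1f w %.1f z %.1f"%(np.degrees(a),np.hypot(*p),-f@t,f@p/np.hypot(*p),s["force"][2],s["width"],s["eef_pos"][2]))
E
python3 - <<'E'
from h import *
d=steps(-64.9,24)
for i in range(24):print(i,round(-64.9-15*i),d[i])
tang(ctrl.read_state())
E
```

```text
0 -65 [-10.    3.3]
1 -80 [-10.5   0.6]
2 -95 [-10.3  -2.1]
3 -110 [-9.4 -4.7]
4 -125 [-7.8 -7. ]
5 -140 [-5.8 -8.8]
6 -155 [ -3.3 -10. ]
7 -170 [ -0.6 -10.5]
8 -185 [  2.1 -10.3]
9 -200 [ 4.7 -9.4]
10 -215 [ 7.  -7.8]
11 -230 [ 8.8 -5.8]
12 -245 [10.  -3.3]
13 -260 [10.5 -0.6]
14 -275 [10.3  2.1]
15 -290 [9.4 4.7]
16 -305 [7.8 7. ]
17 -320 [5.8 8.8]
18 -335 [ 3.3 10. ]
19 -350 [ 0.6 10.5]
20 -365 [-2.1 10.3]
21 -380 [-4.7  9.4]
22 -395 [-7.   7.8]
23 -410 [-8.8  5.8]
ang -64.9 r 40.3 drag -0.05 rad -2.43 Fz 3.8 w 16.2 z 254.4
```

First 90°, then check.

Call:
carry_out(deltas=[0, 0, 0, -0.01, 0.0033, 0.0004, 1, 0, 0, 0, -0.0105, 0.0006, 0.0004, 1, 0, 0, 0, -0.0103, -0.0021, 0.0004, 1, 0, 0, 0, -0.0094, -0.0047, 0.0004, 1, 0, 0, 0, -0.0078, -0.007, 0.0004, 1, 0, 0, 0, -0.0058, -0.0088, 0.0004, 1])

```text
clock: 12.82
eef_pos: [557.7, 13.5, 252.2]
tool_rot: [3.139, -0.008, -0.013]
force: [8.5, -2.2, -2.4]
width: 16.1
gripper_force: 58.6
```

```bash
python3 -c "
from h import *
tang(ctrl.read_state())"
```

```text
ang -149.0 r 38.9 drag 6.23 rad -6.14 Fz -2.4 w 16.1 z 252.2
```

Call:
carry_out(deltas=[0, 0, 0, -0.0033, -0.01, 0.0004, 1, 0, 0, 0, -0.0006, -0.0105, 0.0004, 1, 0, 0, 0, 0.0021, -0.0103, 0.0004, 1])

```text
clock: 13.2
eef_pos: [553.1, 42.1, 250.9]
tool_rot: [3.136, -0.001, -0.015]
force: [-0.6, -5.7, 5.3]
width: 15.9
gripper_force: 59.2
```

```bash
python3 -c "
from h import *
tang(ctrl.read_state())"
```

```text
ang 167.2 r 38.9 drag 5.66 rad -0.65 Fz 5.3 w 15.9 z 250.9
```

Call:
carry_out(deltas=[0, 0, 0, 0.0047, -0.0094, 0.0004, 1, 0, 0, 0, 0.007, -0.0078, 0.0004, 1, 0, 0, 0, 0.0088, -0.0058, 0.0004, 1])

```text
clock: 13.58
eef_pos: [571.2, 67.9, 249.6]
tool_rot: [3.14, 0.005, -0.013]
force: [-6.7, -0.9, 8.9]
width: 15.9
gripper_force: 59.8
```

```bash
python3 -c "
from h import *
tang(ctrl.read_state())"
```

```text
ang 119.9 r 39.7 drag 6.29 rad 2.56 Fz 8.9 w 15.9 z 249.6
```

Call:
carry_out(deltas=[0, 0, 0, 0.01, -0.0033, 0.0004, 1, 0, 0, 0, 0.0105, -0.0006, 0.0004, 1, 0, 0, 0, 0.0103, 0.0021, 0.0004, 1])

```text
clock: 13.95
eef_pos: [602.6, 72.5, 248.4]
tool_rot: [-3.139, 0.004, -0.01]
force: [-5.0, 2.8, 6.7]
width: 15.9
gripper_force: 59.7
```

```bash
python3 -c "
from h import *
tang(ctrl.read_state())"
```

```text
ang 73.4 r 40.7 drag 5.61 rad 1.28 Fz 6.7 w 15.9 z 248.4
```

Call:
carry_out(deltas=[0, 0, 0, 0.0094, 0.0047, 0.0004, 1, 0, 0, 0, 0.0078, 0.007, 0.0004, 1, 0, 0, 0, 0.0058, 0.0088, 0.0004, 1])

```text
clock: 14.32
eef_pos: [627.1, 53.5, 247.2]
tool_rot: [-3.137, 0.0, -0.009]
force: [-1.1, 7.3, 3.2]
width: 16.2
gripper_force: 59.5
```

```bash
sed -i 's/CEN=.*/CEN=np.array([590.2,33.9])/' h.py; python3 -c "
from h import *
tang(ctrl.read_state())"
```

```text
ang 28.0 r 41.8 drag 6.90 rad 2.47 Fz 3.2 w 16.2 z 247.2
```

Call:
carry_out(deltas=[0, 0, 0, 0.0033, 0.01, 0.0004, 1, 0, 0, 0, 0.0006, 0.0105, 0.0004, 1, 0, 0, 0, -0.0021, 0.0103, 0.0004, 1])

```text
clock: 14.7
eef_pos: [630.5, 22.0, 245.9]
tool_rot: [-3.138, -0.004, -0.01]
force: [2.5, 5.8, -0.0]
width: 16.0
gripper_force: 59.1
```

```bash
python3 -c "
from h import *
tang(ctrl.read_state())"
```

```text
ang -16.4 r 42.0 drag 6.26 rad 0.80 Fz -0.0 w 16.0 z 245.9
```

Call:
carry_out(deltas=[0, 0, 0, -0.0047, 0.0094, 0.0004, 1, 0, 0, 0, -0.007, 0.0078, 0.0004, 1, 0, 0, 0, -0.0088, 0.0058, 0.0004, 1])

```text
clock: 15.08
eef_pos: [610.1, -2.0, 244.6]
tool_rot: [-3.139, -0.005, -0.011]
force: [4.9, 4.1, -1.3]
width: 16.1
gripper_force: 58.9
```

```bash
python3 -c "
from h import *
tang(ctrl.read_state())"
```

```text
ang -61.0 r 41.1 drag 6.32 rad -1.23 Fz -1.3 w 16.1 z 244.6
```

Call:
carry_out(deltas=[0, 0, 0, -0.01, 0.0033, 0.0004, 1, 0, 0, 0, -0.0105, 0.0006, 0.0004, 1])

```text
clock: 15.32
eef_pos: [590.0, -6.2, 243.8]
tool_rot: [-3.14, -0.006, -0.011]
force: [6.7, 4.4, -3.2]
width: 16.1
gripper_force: 58.7
```

```bash
sed -i 's/CEN=.*/CEN=np.array([591.2,33.9])/' h.py; python3 -c "
from h import *
tang(ctrl.read_state())"
```

```text
ang -91.7 r 40.1 drag 6.61 rad -4.61 Fz -3.2 w 16.1 z 243.8
```

Call:
carry_out(deltas=[0, 0, 0, -0.0103, -0.0021, 0.0004, 1, 0, 0, 0, -0.0094, -0.0047, 0.0004, 1])

```text
clock: 15.58
eef_pos: [571.0, -0.2, 243.1]
tool_rot: [3.142, -0.008, -0.012]
force: [9.1, 2.6, -6.1]
width: 16.1
gripper_force: 58.6
```

```bash
python3 -c "
from h import *
tang(ctrl.read_state())"
```

```text
ang -120.6 r 39.7 drag 6.50 rad -6.82 Fz -6.1 w 16.1 z 243.1
```

Call:
carry_out(deltas=[0, 0, 0, -0.0078, -0.007, 0.0004, 1, 0, 0, 0, -0.0058, -0.0088, 0.0004, 1])

```text
clock: 15.82
eef_pos: [557.5, 13.7, 242.3]
tool_rot: [3.139, -0.007, -0.013]
force: [8.7, -2.4, -5.3]
width: 16.1
gripper_force: 58.7
```

```bash
python3 -c "
from h import *
tang(ctrl.read_state())"
```

```text
ang -149.0 r 39.3 drag 6.54 rad -6.21 Fz -5.3 w 16.1 z 242.3
```

Call:
carry_out(deltas=[0, 0, 0, -0.0033, -0.01, 0.0004, 1, 0, 0, 0, -0.0006, -0.0105, 0.0004, 1])

```text
clock: 16.08
eef_pos: [552.2, 32.1, 241.4]
tool_rot: [3.136, -0.004, -0.014]
force: [3.7, -6.8, -0.5]
width: 16.4
gripper_force: 59.0
```

```bash
python3 -c "
from h import *
tang(ctrl.read_state())"
```

```text
ang -177.4 r 39.0 drag 6.98 rad -3.41 Fz -0.5 w 16.4 z 241.4
```

Call:
carry_out(deltas=[0, 0, 0, 0.0021, -0.0103, 0.0004, 1, 0, 0, 0, 0.0047, -0.0094, 0.0004, 1])

```text
clock: 16.32
eef_pos: [556.4, 51.8, 240.5]
tool_rot: [3.136, 0.002, -0.014]
force: [-3.8, -5.8, 4.9]
width: 16.0
gripper_force: 59.4
```

```bash
python3 -c "
from h import *
tang(ctrl.read_state())"
```

```text
ang 152.8 r 39.1 drag 6.93 rad 0.71 Fz 4.9 w 16.0 z 240.5
```

Call:
carry_out(deltas=[0, 0, 0, 0.007, -0.0078, 0.0004, 1])

```text
clock: 16.45
eef_pos: [562.5, 60.6, 240.1]
tool_rot: [3.138, 0.005, -0.014]
force: [-6.0, -2.8, 7.0]
width: 16.1
gripper_force: 59.7
```

```bash
python3 -c "
from h import *
tang(ctrl.read_state())"
```

```text
ang 137.1 r 39.2 drag 6.12 rad 2.47 Fz 7.0 w 16.1 z 240.1
```

Call:
carry_out(deltas=[0, 0, 0, 0.0088, -0.0058, 0.0004, 1, 0, 0, 0, 0.01, -0.0033, 0.0004, 1])

```text
clock: 16.7
eef_pos: [580.8, 72.2, 239.3]
tool_rot: [3.141, 0.006, -0.012]
force: [-6.6, 0.2, 7.2]
width: 16.1
gripper_force: 59.9
```

```bash
python3 -c "
from h import *
tang(ctrl.read_state())"
```

```text
ang 105.2 r 39.7 drag 6.31 rad 1.92 Fz 7.2 w 16.1 z 239.3
```

Call:
carry_out(deltas=[0, 0, 0, 0.0105, -0.0006, 0.0004, 1, 0, 0, 0, 0.0103, 0.0021, 0.0004, 1])

```text
clock: 16.95
eef_pos: [601.6, 72.8, 238.5]
tool_rot: [-3.139, 0.006, -0.01]
force: [-8.0, 3.8, 7.9]
width: 15.9
gripper_force: 60.0
```

```bash
python3 -c "
from h import *
tang(ctrl.read_state())"
```

```text
ang 75.0 r 40.2 drag 8.72 rad 1.65 Fz 7.9 w 15.9 z 238.5
```

Clamping has begun, so I'll take single steps from here.

Call:
carry_out(deltas=[0, 0, 0, 0.0094, 0.0047, 0.0004, 1])

```text
clock: 17.08
eef_pos: [611.2, 69.2, 238.1]
tool_rot: [-3.138, 0.005, -0.009]
force: [-7.6, 6.2, 7.7]
width: 15.8
gripper_force: 60.0
```

```bash
python3 -c "
from h import *
tang(ctrl.read_state())"
```

```text
ang 60.4 r 40.6 drag 9.68 rad 1.58 Fz 7.7 w 15.8 z 238.1
```

Call:
carry_out(deltas=[0, 0, 0, 0, 0, 0, 1, 0, 0, 0, 0, 0, 0, 1])

```text
clock: 17.32
eef_pos: [612.6, 68.3, 238.2]
tool_rot: [-3.139, 0.002, -0.01]
force: [-3.9, 4.9, 5.2]
width: 15.8
gripper_force: 59.9
```

```bash
python3 -c "
from h import *
for i in range(12):
    tang(ctrl.read_state()); ctrl.get_image('top')"
```

```text
ang 58.1 r 40.5 drag 5.89 rad 2.07 Fz 5.2 w 15.8 z 238.2
ang 58.2 r 40.5 drag 5.01 rad 2.50 Fz 3.4 w 16.1 z 238.2
ang 58.1 r 40.5 drag 5.81 rad 1.02 Fz 4.6 w 16.0 z 238.2
ang 58.2 r 40.5 drag 5.18 rad 2.61 Fz 4.2 w 16.0 z 238.1
ang 58.2 r 40.5 drag 5.63 rad 2.02 Fz 4.5 w 16.1 z 238.2
ang 58.2 r 40.5 drag 5.73 rad 1.75 Fz 5.5 w 16.1 z 238.2
ang 58.2 r 40.5 drag 5.41 rad 2.32 Fz 4.2 w 16.1 z 238.2
ang 58.2 r 40.5 drag 5.66 rad 2.64 Fz 5.3 w 16.2 z 238.2
ang 58.2 r 40.5 drag 5.86 rad 1.73 Fz 4.5 w 15.9 z 238.2
ang 58.2 r 40.5 drag 6.07 rad 3.17 Fz 4.0 w 15.9 z 238.2
ang 58.1 r 40.5 drag 6.00 rad 2.63 Fz 3.9 w 16.0 z 238.2
ang 58.2 r 40.5 drag 4.88 rad 2.25 Fz 4.5 w 16.0 z 238.2
```

Estimates agree at about 80–95 N: moving drag is 9.7 N against 6.3 N free, and the angle past onset matches. I'll release and rise.

Call:
carry_out(deltas=[0, 0, 0, 0, 0, 0, -1, 0, 0, 0, 0, 0, 0, -1, 0, 0, 0, 0, 0, 0, -1, 0, 0, 0, 0, 0, 0, -1, 0, 0, 0, 0, 0, 0, -1, 0, 0, 0, 0, 0, 0, -1, 0, 0, 0, 0, 0, -0.03, -1, 0, 0, 0, 0, 0, -0.05, -1, 0, 0, 0, 0, 0, -0.05, -1, 0, 0, 0, 0, 0, 0, -1, 0, 0, 0, 0, 0, 0, -1])

```text
clock: 19.3
eef_pos: [613.4, 65.9, 367.5]
tool_rot: [3.142, 0.001, -0.012]
force: [-0.1, -0.6, 0.8]
width: 85.5
gripper_force: 0.0
```

```bash
python3 - <<'E'
from h import *
s=ctrl.read_state();print(s["eef_pos"],s["force"],s["width"])
r=red(ctrl.get_image("scene"));print(r)
for a in(60.4,58,55,50): # grip middle lowered 16.6
    k=np.radians(a);print(a,proj("scene",[*(CEN+40*np.array([np.cos(k),np.sin(k)])),271]))
a=ctrl.get_image("scene")[190:305,310:440]; cv2.imwrite("pics/s6.png",cv2.resize(a,None,fx=5,fy=5,interpolation=2)[:,:,::-1])
E
```

```text
[613.43707483  65.87620425 367.47969315] [-0.09964586 -0.59882019  0.84900336] 85.45005100437747
[([397, 202, 6, 5, 18], [398.9, 204.1])]
60.4 [398.83751273 205.59950437]
58 [399.08230772 206.17169402]
55 [399.35039104 206.89670687]
50 [399.70144515 208.12423013]
```

View pics/s6.png

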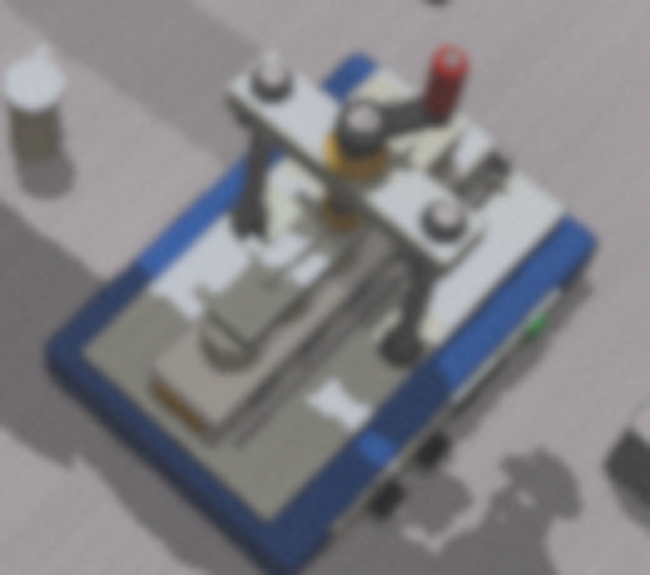

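The rack is home, with its yellow end at (185,410). The bar is down on the caps, the crank (grip at (445,85)) is where I left it, and the robot is clear. Handing in.

```bash
python3 -c "
from cell import ctrl
print(ctrl.finish_job())"
```

```text
the job is handed in; nothing more can be done
None
```

I pushed the rack home against the back stop, screwed the bar down to an estimated 80–95 N (judged from the drag at the grip), and let go of the crank; the job is handed in, but no verdict came back.

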